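# Check the seal of a dessert cold box with a contact thermometer

### The job

Take the blue contact thermometer out of its stand, set its spring tip gently on the green disc on the cold box's sloping lid, and draw it slowly (a few centimetres a second), lightly pressed in and square to the lid, along the black lid seal to the yellow disc without lifting it. Finish while still holding it there, without letting go: tip on the yellow disc, still, square to the lid, pressed lightly so that the tip is partly but not fully pushed in, and kept so for a couple of seconds before you end. Leave the glass bowls and the spoon undisturbed.

Things in the scene. Friction and masses are not known exactly. Their poses are not given: they have to be found in the camera images.
- probe: Contact thermometer, about 155 g: blue square handle 26 x 26 mm, 70 mm tall; below it a steel shaft 12 mm thick, 60 mm long, then a brass spring tip. Starts upright in the stand, the handle's underside on the stand's top; lifts straight out (80 mm). Origin: centre of the handle's underside; z up through the handle, away from the tip; x, y square to its flat sides.
- tip_point (a point): The outermost point of the probe's round-ended brass tip (ball 10 mm across), on the probe's axis, 78 mm below the handle's underside when not pressed; it moves with the tip.
- tip (a joint): How far the spring tip is pushed into the shaft, m: 0 when free, 0.012 fully in. The spring needs about 0.9 N to start moving and 0.3 N per mm more (about 2.7 N at half travel, 4.5 N at the end).
- stand: Fixed steel block 75 x 75 x 90 mm tall with an upright 19 mm hole through its centre that holds the probe's shaft. Origin: centre of its underside, on the table.
- coldbox: Fixed wedge-shaped metal cold box, 260 mm deep (x) and 300 mm wide (y), its top sloping 20 degrees: about 83 mm high along the low front edge that faces the robot and 177 mm along the back. Origin: centre of its underside; z up, x towards its high back, y along its width.
- lid: White sloping top of the cold box, 277 mm up the slope x 300 mm, fixed, rigid. A level black seal strip, 16 mm wide and flush, crosses its middle. Origin: centre of the seal on the lid's surface, 130 mm above the table; z: outward normal; x: up the slope; y: along the seal. A steel bar handle stands 27 mm proud, 118 mm up the slope from the seal.
- start_mark: Flat green disc 28 mm across on the seal, 70 mm to one side of the seal's centre (either side): where the drawing begins. Origin: its centre on the lid's surface; its z axis is vertical, so take the lid's axes for the slope.
- check_mark: Flat yellow disc 28 mm across on the seal, 70 mm to the other side, 140 mm from the green one: where the probe is to be held. Origin: its centre on the lid's surface; its z axis is vertical.
- ramekin0: Empty loose glass dessert bowl, about 92 mm across and 45 mm tall. Origin: centre of its underside. To be left alone.
- ramekin1: Empty loose glass dessert bowl, about 92 mm across and 45 mm tall. Origin: centre of its underside. To be left alone.
- spoon: Loose steel spoon with a handle, lying on the table to the left of the stand. To be left alone.
There are look-alikes about, which are no part of the job. There is more than one size of the probe; the one meant has the size given above. Of the things like the stand, leave any that is pink; of the rest the smaller one is meant.

How it is judged:
On the way, in this order (a step that is already met when the one before it is completed fails the run):
1. the tip is set on the green disc, pressed in a little (distance between tip_point and start_mark below 0.012 m and angle between the z axis of probe and the z axis of lid, either way round below 0.3 rad and value of joint tip between 0.001 and 0.0115 m and contact force between probe and coldbox above 0.4 N), for 0.1 s.
2. the pressed tip passes along the first part of the seal (distance between tip_point and check_mark between 0.092 and 0.118 m and angle between the z axis of probe and the z axis of lid, either way round below 0.3 rad and x of tip_point in the frame of lid between -0.009 and 0.009 m and value of joint tip between 0.001 and 0.0115 m and contact force between probe and coldbox above 0.4 N), for 0.05 s.
3. the pressed tip passes the middle of the seal (distance between tip_point and check_mark between 0.057 and 0.083 m and angle between the z axis of probe and the z axis of lid, either way round below 0.3 rad and x of tip_point in the frame of lid between -0.009 and 0.009 m and value of joint tip between 0.001 and 0.0115 m and contact force between probe and coldbox above 0.4 N), for 0.05 s.
4. the pressed tip passes along the last part of the seal (distance between tip_point and check_mark between 0.022 and 0.048 m and angle between the z axis of probe and the z axis of lid, either way round below 0.3 rad and x of tip_point in the frame of lid between -0.009 and 0.009 m and value of joint tip between 0.001 and 0.0115 m and contact force between probe and coldbox above 0.4 N), for 0.05 s.
5. the probe is held still on the yellow disc, square to the lid, lightly pressed, for 1.5 s (distance between tip_point and check_mark below 0.009 m and angle between the z axis of probe and the z axis of lid, either way round below 0.14 rad and value of joint tip between 0.0015 and 0.011 m and contact force between probe and coldbox between 0.8 and 7 N and contact force between the fingers and probe above 1 N and contact force between probe and stand below 0.1 N and linear speed of probe below 0.015 m/s and z of tip_point in the frame of lid below 0.004 m), for 1.5 s.
At the end, for the whole second after the job is handed in: Gripper holding the probe still, clear of its stand; tip touching within 9 mm of the yellow disc's centre, axis within 8 degrees of the lid's normal, tip pushed in 1.5 to 11 mm of its 12, 0.8 to 7 N on the lid; bowls and spoon within 20 mm of where they began (all of step 5 and distance of each of ramekin0, ramekin1, spoon from where it was at the start of the episode below 0.02 m); the arm keeps its last pose, push and grip.
It fails at once if a bowl or the spoon is disturbed (moved over 20 mm) (distance of any of ramekin0, ramekin1, spoon from where it was at the start of the episode above 0.02 m).
It fails at once if the probe is pushed hard on the box (over 20 N) (contact force between probe and coldbox above 20 N).
It fails at once if the probe moves faster than 0.1 m/s while its tip is pressed on the lid (linear speed of probe above 0.1 m/s and contact force between probe and coldbox above 0.5 N).
It fails at once if the tip is lifted off the seal between the discs (4 to 15 mm above it, over 30 mm from both) (x of tip_point in the frame of lid between -0.015 and 0.015 m and z of tip_point in the frame of lid between 0.004 and 0.015 m and distance between tip_point and start_mark between 0.03 and 0.11 m and distance between tip_point and check_mark between 0.03 and 0.11 m).
It also fails if it takes over 51 s, if anything falls off the work surface, if the arm or the gripper's body presses on something with over 40 N, if the wrist force passes 120 N, or if a joint passes its speed limit or range.

### The arm

A 7-joint arm with a two-finger parallel gripper is mounted at the origin on the work surface. World frame = base frame: x ahead of the robot, y to its left, z up, the work surface at z = 0. Lengths are in m, angles in rad, forces in N, time in s.
With the tool pointing down it reaches from about 0.425 to 0.875 m from the base axis. Payload 4.7 kg.
Tool frame: the origin (TCP) lies at the very end of the fingers, on their centre line; the grasp point (between the pads) lies 19 mm behind it; z points along the fingers, y is the line along which they close (so a half turn about z gives the same grasp; the last joint's range is limited). The gripper opens to 87 mm and grips with 3 to 60 N. Pads are 19 mm wide; open, the fingers measure 117 mm over their backs; the gripper's body (75 mm by 190 mm) begins 51 mm behind the grasp point.
Start: joints at [1.179, 0.321, -0.07, 1.45, 0.023, 1.371, -0.057], TCP at [0.257, -0.597, 0.223] pointing down, gripper open.
Joint ranges: [-2.86, 2.86], [-0.3, 2.09], [-1.38, 1.24], [0.06, 2.45], [-1.56, 4.7], [0.09, 2.05], [-2.69, 2.69]. Speed limits (rad/s): [2.57, 2.57, 3.14, 3.14, 3.14, 3.14, 3.14].

### API

Orientations are given as a rotation vector (axis times angle).
In Python, from bench import ctrl, vision gives the robot as it stands.
- The arm moves only by the tool jog_arm, never from a script. Its argument "increments" is a list of rows, each an object of numbers: "tx", "ty", "tz": the shift along the tool's x, y, z in mm; "wx", "wy", "wz": the turn, a rotation vector about the tool's x, y, z in rad; "gripper": the opening, from 0 (shut) to 1 (fully open). In form: [{"tx": .., "ty": .., "tz": .., "wx": .., "wy": .., "wz": .., "gripper": ..}, ...]. A call has exactly 5 rows; each row is the pose to reach, as a shift and turn from the pose commanded when the call began, along the tool's axes at that moment; what a row does not reach only later rows make up. A row lasts 1/12 s, in which the tool goes at most 41.7 mm and 7.16 degrees, less where a joint would pass 70% of its speed; a pose out of reach is approached as far as the arm can. A call with a gripper value outside its range is refused whole. The fingers move at their own pace and stop on an object; "grip_force" is the grip in N (left out, the last holds). Time passes only in rows, so rows that repeat a pose let the fingers close, or fill a call up. It gives the time, the measured TCP pose, the force, the opening and the grip force at its end, in the units of the state.
- ctrl.get_state(): the state, without advancing time (a new reading comes with each control period).
- vision.get_image(name): name is "side" or "top"; returns a dict with "color" (384x512x3 uint8, blue, green, red), "fx", "fy", "cx", "cy" (pixels), "extrinsics" (4x4, takes a point from world to camera coordinates). Camera axes: x right, y down, z forward; pixel columns grow to the right and rows downward; lengths in m; the calibration is good to about 2 mm. A picture is of the moment at which its call begins. There is no depth.
- ctrl.close_job(): hands the job in; it is judged then, once.
Trained networks look in the newest picture that a camera, given by its name, has taken for a name from the list of things; names that differ only in an ending like _2 or _b are one class to them, and where a whole thing is asked for, a point or a joint stands for the part that bears it (a point fixed in the world has none). Each returns a list of dicts, best first, with "conf" (0 to 1); they miss things now and then, are a little off and sometimes report something else, mostly with a low value. They report only what shows in the picture. A call takes as long as a camera call. They do not tell look-alikes from the thing itself.
- vision.spot_in(camera, thing): "bbox" ([left, top, right, bottom] in pixels, round what is visible of it).
The state is a dict: "time": time; "joint_positions": joint angles; "qd": joint speeds; "joint_torque": joint torques, N m; "position": TCP position; "tool_rot": TCP orientation; "ft_force": force on the tool from outside, world axes, zero at the start; "torque": the same for the moment, N m; "grip_width": opening from 0.0 (shut) to 1.0 (fully open); "grip_force": force on a finger pad.
Only numpy, scipy, OpenCV 4.12 (cv2) and the standard library are available. Lean on these libraries where they do the work, as an engineer would, in place of code of your own. Each camera call takes 0.05 s, during which the arm holds its last target. There are 200 camera calls.

## Working session

There is one attempt and no reset: what is moved stays moved. The work goes in short steps, Python scripts to look and compute and a tool call to move; the robot and the scene stay as the last step left them, time stands still between calls to the robot, and variables do not carry over. Pictures are saved under pics/ and viewed, at most 10 in all, crops included, and the job is handed in when it is done.

Besides the shell and the picture viewer there is one more tool, called as name(argument=value, ...), one argument or row to a line, values as JSON. jog_arm: Moves the arm, as the interface text tells. Its arguments: {"type":"object","properties":{"increments":{"type":"array"},"grip_force":{"type":"number"}},"required":["increments"]}

```bash
mkdir -p pics; cat > h.py <<'E'
import numpy as np, cv2
from bench import ctrl, vision
from scipy.spatial.transform import Rotation as R
def ray(im,u,v):
    E=np.array(im["extrinsics"]);Rm=E[:3,:3];c=-Rm.T@E[:3,3]
    d=Rm.T@np.array([(u-im["cx"])/im["fx"],(v-im["cy"])/im["fy"],1]);return c,d
def atz(im,u,v,z):
    c,d=ray(im,u,v);return c+d*(z-c[2])/d[2]
def proj(im,p):
    E=np.array(im["extrinsics"]);q=E[:3,:3]@np.array(p)+E[:3,3]
    return np.array([im["fx"]*q[0]/q[2]+im["cx"],im["fy"]*q[1]/q[2]+im["cy"]])
def tri(rs):
    A=np.zeros((3,3));b=np.zeros(3)
    for c,d in rs:
        d=d/np.linalg.norm(d);P=np.eye(3)-np.outer(d,d);A+=P;b+=P@c
    return np.linalg.solve(A,b)
E
python3 - <<'E'
from h import *
ims=[]
for n in("side","top"):
    im=vision.get_image(n);ims.append(im["color"]);print(n,ray(im,256,192)[0].round(3),im["fx"])
    for t in("probe","stand","coldbox","start_mark","check_mark","ramekin0","spoon"):
        print(n,t,[(np.round(d["bbox"]).tolist(),round(d["conf"],2)) for d in vision.spot_in(n,t)])
cv2.imwrite("pics/a.png",cv2.resize(ims[0],(800,600)));cv2.imwrite("pics/b.png",cv2.resize(ims[1],(800,600)))
print(ctrl.get_state())
E
```

```text
side [ 0.364 -0.585  0.649] 384.75164258732417
side probe [([268.0, 129.0, 282.0, 186.0], 0.88), ([226.0, 144.0, 242.0, 172.0], 0.61), ([189.0, 164.0, 200.0, 196.0], 0.46)]
side stand [([134.0, 126.0, 189.0, 193.0], 0.96), ([266.0, 182.0, 306.0, 231.0], 0.88), ([215.0, 162.0, 252.0, 210.0], 0.75), ([204.0, 148.0, 267.0, 168.0], 0.65)]
side coldbox [([227.0, 196.0, 450.0, 384.0], 0.6)]
side start_mark [([222.0, 142.0, 243.0, 171.0], 0.56), ([202.0, 145.0, 265.0, 169.0], 0.34)]
side check_mark [([328.0, 306.0, 348.0, 324.0], 0.53)]
side ramekin0 [([325.0, 178.0, 358.0, 203.0], 0.77), ([304.0, 141.0, 336.0, 167.0], 0.73), ([226.0, 143.0, 245.0, 172.0], 0.32)]
side spoon [([202.0, 149.0, 264.0, 168.0], 0.74)]
top [0.414 0.116 1.022] 351.7681980582187
top probe [([204.0, 163.0, 226.0, 183.0], 0.62), ([210.0, 212.0, 222.0, 224.0], 0.58), ([210.0, 253.0, 219.0, 262.0], 0.48)]
top stand [([139.0, 256.0, 200.0, 318.0], 0.89), ([244.0, 163.0, 276.0, 198.0], 0.72), ([199.0, 199.0, 239.0, 236.0], 0.61)]
top coldbox [([303.0, 119.0, 437.0, 236.0], 0.75)]
top start_mark [([344.0, 174.0, 352.0, 185
[... 210 characters left out ...]
': 0.8, 'joint_positions': array([ 1.1791215 ,  0.32090457, -0.07010819,  1.45049342,  0.02261583,
        1.37079152, -0.05688552]), 'qd': array([ 0.00029498, -0.00139165, -0.00029431, -0.00055444,  0.00020861,
        0.0003302 ,  0.0006205 ]), 'joint_torque': array([-2.47944363e-04, -4.91045952e+01, -4.02757935e-01, -3.12752295e+01,
       -6.34148112e-02,  3.34961805e-02,  4.24265704e-05]), 'position': array([ 0.25656303, -0.59725436,  0.22265193]), 'tool_rot': array([ 3.07694578e+00,  6.33053696e-01, -2.76341977e-05]), 'ft_force': array([ 0.36793385, -0.1921783 , -0.29341082]), 'torque': array([ 0.0908779 ,  0.06943235, -0.0279633 ]), 'grip_force': 0.0, 'grip_width': 1.0002452729801334}
```

View pics/a.png

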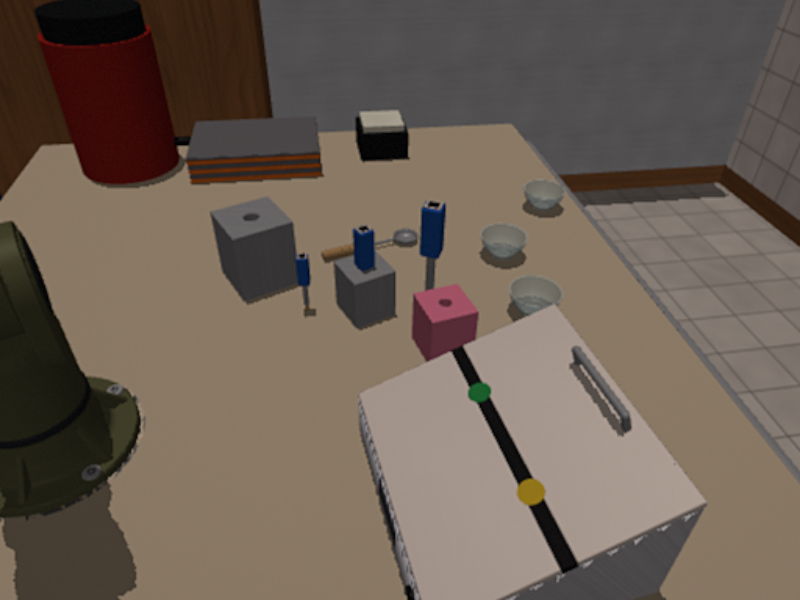

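View pics/b.png

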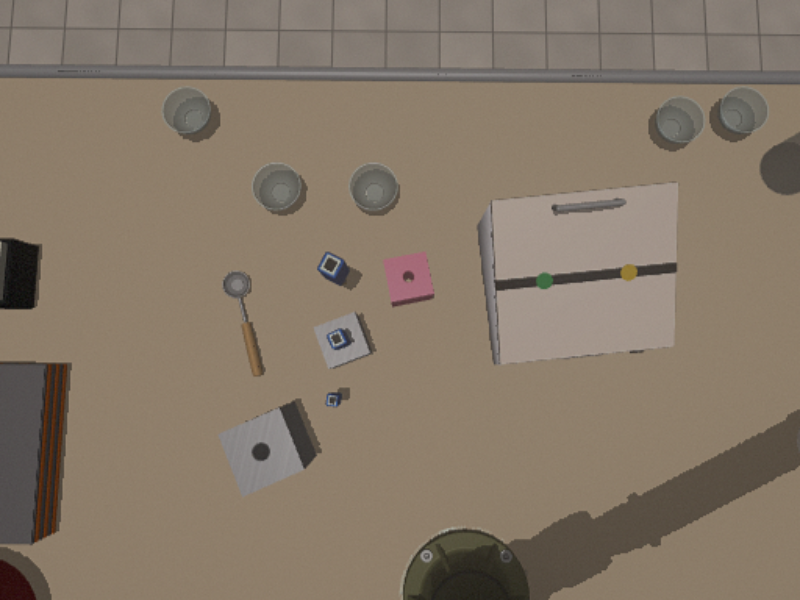

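The blue candidates are the one in the small grey block at side (364,247) / top (337,340), the larger free-standing one at top (332,267) and the tiny one at top (333,400). For the stand there is the small grey block at top (342,340), the large grey one at top (265,450) and the pink one, which is excluded. I choose the small grey block and the probe in it. Next is a close crop and the measurements.

```bash
python3 - <<'E'
from h import *
S=vision.get_image("side");T=vision.get_image("top")
a=cv2.resize(S["color"][130:220,190:290],(400,360),interpolation=cv2.INTER_CUBIC)
b=cv2.resize(T["color"][190:245,190:245],(400,360),interpolation=cv2.INTER_CUBIC) 
cv2.imwrite("pics/c.png",np.hstack([a,b]))
def cen(im,lo,hi,roi):
    x0,y0,x1,y1=roi
    h=cv2.cvtColor(im["color"],cv2.COLOR_BGR2HSV)[y0:y1,x0:x1]
    m=cv2.inRange(h,lo,hi);n,l,s,c=cv2.connectedComponentsWithStats(m)
    k=1+np.argmax(s[1:,4]);pts=np.argwhere(l==k)[:,::-1]+[x0,y0]
    return c[k]+[x0,y0],s[k,4],pts
P={}
for n,lo,hi in(("green",(45,100,30),(80,255,255)),("yellow",(18,120,80),(33,255,255))):
    s=cen(S,lo,hi,(220,190,460,384));t=cen(T,lo,hi,(310,120,436,235))
    p=tri([ray(S,*s[0]),ray(T,*t[0])]);P[n]=p
    print(n,s[0].round(1),s[1],t[0].round(1),t[1],p.round(4),"top@.13",atz(T,*t[0],.13).round(4),"side@.13",atz(S,*s[0],.13).round(4))
print(np.linalg.norm(P["green"]-P["yellow"]))
# stand top outline and handle
t=cen(T,(100,80,30),(130,255,255),(200,200,235,235))
print("handle",t[0],t[1],t[2].min(0),t[2].max(0))
hull=cv2.convexHull(t[2].astype(np.float32));print(cv2.minAreaRect(hull))
c=cv2.minAreaRect(hull)[0];print("at .16",atz(T,*c,.16).round(4))
E
```

```text
green [306.5 250.6] 142 [347.9 180.1] 46 [ 0.5406 -0.1171  0.1285] top@.13 [ 0.5398 -0.1166  0.13  ] side@.13 [ 0.5407 -0.1185  0.13  ]
yellow [339.4 314.4] 236 [402.  173.9] 85 [ 0.5569 -0.2565  0.1285] top@.13 [ 0.557 -0.256  0.13 ] side@.13 [ 0.5559 -0.2575  0.13  ]
0.14034769464790559
handle [218.80952381 216.9047619 ] 21 [216 211] [221 222]
((218.8316650390625, 216.6831817626953), (4.776178359985352, 11.144415855407715), 5.710592269897461)
at .16 [0.4426 0.2089 0.16  ]
```

View pics/c.png

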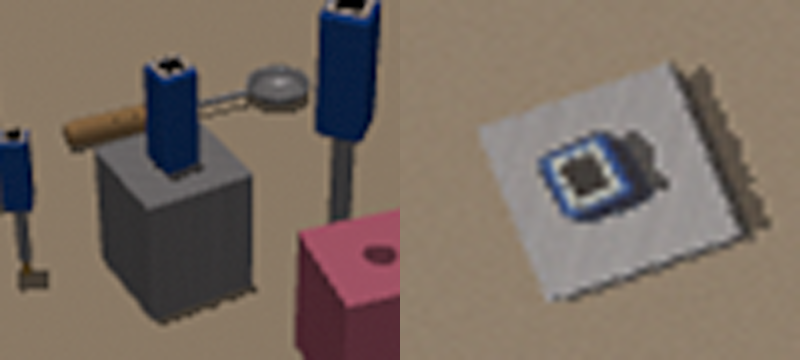

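The crop shows the blue probe seated in the small grey block and turned with it. Top-crop stand corners are at (270,62), (345,238), (155,300) and (80,130), and the handle top is at about (183,176).

```bash
python3 - <<'E'
from h import *
T=vision.get_image("top");S=vision.get_image("side")
f=lambda x,y:(190-.5+x/7.27,190-.5+y/6.545)
c=np.array([atz(T,*f(*q),.09) for q in((270,62),(345,238),(155,300),(80,130))])
print(c.round(4),c.mean(0).round(4))
e=np.roll(c,-1,0)-c;print(np.linalg.norm(e,axis=1),np.degrees(np.arctan2(e[:,1],e[:,0])))
print("handle top",atz(T,*f(183,176),.16))
# handle corners outer
hc=np.array([atz(T,*f(*q),.16) for q in((205,130),(235,188),(165,222),(138,152))]);print(hc.mean(0));e=np.roll(hc,-1,0)-hc;print(np.linalg.norm(e,axis=1),np.degrees(np.arctan2(e[:,1],e[:,0])))
# side: top handle centre
print("side top",atz(S,190-.5+170/4,130-.5+66/4,.16), [ (atz(S,190-.5+x/4,130-.5+y/4,.09)).round(4).tolist() for x,y in ((97,150),(150,208),(252,175))])
s=ctrl.get_state();print(R.from_rotvec(s["tool_rot"]).as_matrix().round(4),s["time"])
E
```

```text
[[0.492  0.1966 0.09  ]
 [0.4211 0.1682 0.09  ]
 [0.3958 0.2365 0.09  ]
 [0.4638 0.2653 0.09  ]] [0.4432 0.2167 0.09  ]
[0.07636002 0.07281919 0.07386414 0.07422701] [-158.15348062  110.32569911   22.95677658  -67.70800534]
handle top [0.44321567 0.21909241 0.16      ]
[0.44436216 0.21819106 0.16      ]
[0.02399074 0.0265318  0.02771465 0.02389383] [-154.01782042  118.88988051   20.37165496  -69.40973683]
side top [0.4418172  0.21604981 0.16      ] [[0.3954, 0.235, 0.09], [0.4225, 0.1682, 0.09], [0.4892, 0.1937, 0.09]]
[[ 9.188e-01  3.948e-01 -0.000e+00]
 [ 3.948e-01 -9.188e-01 -1.000e-04]
 [-0.000e+00  1.000e-04 -1.000e+00]] 1.0
```

Stand centre is (0.443, 0.217) at yaw about 22°, with reach 0.49. Discs: green (0.540, -0.117), yellow (0.557, -0.2565), 140 mm apart, height 0.13. All are consistent with the given sizes. Moving over the stand.

jog_arm(
  increments=[
    {"tx": 35, "ty": -21.5},
    {"tx": 70, "ty": -43},
    {"tx": 105, "ty": -64.5},
    {"tx": 140, "ty": -86},
    {"tx": 175, "ty": -107.5},
  ],
)

```text
validation failed for argument at $.in...
```

jog_arm(
  increments=[
    {"tx": 35, "ty": -21.5},
    {"tx": 70, "ty": -43},
    {"tx": 105, "ty": -64.5},
    {"tx": 140, "ty": -86},
    {"tx": 175, "ty": -107.5},
  ],
)

```text
validation failed for argument at $.in...
```

jog_arm(
  increments=[
    {"tx": 11.5, "ty": -37},
    {"tx": 23, "ty": -74},
    {"tx": 34.5, "ty": -111},
    {"tx": 46, "ty": -148},
    {"tx": 57.5, "ty": -185},
  ],
)

```text
validation failed for argument at $.in...
```

jog_arm(
  increments=[
    {"tx": 11.5, "ty": -37},
    {"tx": 23, "ty": -74},
    {"tx": 34.5, "ty": -111},
    {"tx": 46, "ty": -148},
    {"tx": 57.5, "ty": -185, "wz": 0.02},
  ],
)

```text
validation failed for argument at $.in...
```

Rows evidently need every field.

jog_arm(
  increments=[
    {"tx": 35, "ty": -21.5, "tz": 0, "wx": 0, "wy": 0, "wz": 0, "gripper": 1},
    {"tx": 70, "ty": -43, "tz": 0, "wx": 0, "wy": 0, "wz": 0, "gripper": 1},
    {"tx": 105, "ty": -64.5, "tz": 0, "wx": 0, "wy": 0, "wz": 0, "gripper": 1},
    {"tx": 140, "ty": -86, "tz": 0, "wx": 0, "wy": 0, "wz": 0, "gripper": 1},
    {"tx": 175, "ty": -107.5, "tz": 0, "wx": 0, "wy": 0, "wz": 0, "gripper": 1},
  ],
)

```text
time: 1.42
position: [0.3758, -0.4278, 0.2228]
tool_rot: [3.077, 0.632, 0.0]
ft_force: [0.2, -0.3, -0.1]
grip_width: 1.004
grip_force: 0.0
```

jog_arm(
  increments=[
    {"tx": 35, "ty": -21.5, "tz": 0, "wx": 0, "wy": 0, "wz": 0, "gripper": 1},
    {"tx": 70, "ty": -43, "tz": 0, "wx": 0, "wy": 0, "wz": 0, "gripper": 1},
    {"tx": 105, "ty": -64.5, "tz": 0, "wx": 0, "wy": 0, "wz": 0, "gripper": 1},
    {"tx": 140, "ty": -86, "tz": 0, "wx": 0, "wy": 0, "wz": 0, "gripper": 1},
    {"tx": 175, "ty": -107.5, "tz": 0, "wx": 0, "wy": 0, "wz": 0, "gripper": 1},
  ],
)

```text
time: 1.83
position: [0.4941, -0.2598, 0.223]
tool_rot: [3.076, 0.633, 0.001]
ft_force: [-0.1, -0.1, -0.2]
grip_width: 1.003
grip_force: 0.0
```

jog_arm(
  increments=[
    {"tx": 11.5, "ty": -37, "tz": 0, "wx": 0, "wy": 0, "wz": 0, "gripper": 1},
    {"tx": 23, "ty": -74, "tz": 0, "wx": 0, "wy": 0, "wz": 0, "gripper": 1},
    {"tx": 34.5, "ty": -111, "tz": 0, "wx": 0, "wy": 0, "wz": 0, "gripper": 1},
    {"tx": 46, "ty": -148, "tz": 0, "wx": 0, "wy": 0, "wz": 0, "gripper": 1},
    {"tx": 57.5, "ty": -185, "tz": 0, "wx": 0, "wy": 0, "wz": 0, "gripper": 1},
  ],
)

```text
time: 2.25
position: [0.4726, -0.067, 0.2227]
tool_rot: [3.076, 0.633, 0.001]
ft_force: [0.4, -0.7, -0.1]
grip_width: 1.001
grip_force: 0.0
```

jog_arm(
  increments=[
    {"tx": 11.5, "ty": -37, "tz": 0, "wx": 0, "wy": 0, "wz": 0, "gripper": 1},
    {"tx": 23, "ty": -74, "tz": 0, "wx": 0, "wy": 0, "wz": 0, "gripper": 1},
    {"tx": 34.5, "ty": -111, "tz": 0, "wx": 0, "wy": 0, "wz": 0, "gripper": 1},
    {"tx": 46, "ty": -148, "tz": 0, "wx": 0, "wy": 0, "wz": 0.01, "gripper": 1},
    {"tx": 57.5, "ty": -185, "tz": 0, "wx": 0, "wy": 0, "wz": 0.02, "gripper": 1},
  ],
)

```text
time: 2.67
position: [0.4524, 0.1256, 0.2229]
tool_rot: [3.083, 0.601, 0.002]
ft_force: [0.9, -0.5, 0.5]
grip_width: 1.001
grip_force: 0.0
```

jog_arm(
  increments=[
    {"tx": 9, "ty": -30, "tz": 0, "wx": 0, "wy": 0, "wz": 0, "gripper": 1},
    {"tx": 18, "ty": -60, "tz": 0, "wx": 0, "wy": 0, "wz": 0, "gripper": 1},
    {"tx": 25.5, "ty": -88, "tz": 0, "wx": 0, "wy": 0, "wz": 0, "gripper": 1},
    {"tx": 25.5, "ty": -88, "tz": 0, "wx": 0, "wy": 0, "wz": 0, "gripper": 1},
    {"tx": 25.5, "ty": -88, "tz": 0, "wx": 0, "wy": 0, "wz": 0, "gripper": 1},
  ],
)

```text
time: 3.08
position: [0.4427, 0.2168, 0.2227]
tool_rot: [-3.082, -0.609, -0.0]
ft_force: [0.5, -0.2, -0.9]
grip_width: 0.999
grip_force: 0.0
```

```bash
python3 - <<'E'
from h import *
S=vision.get_image("side");T=vision.get_image("top")
s=ctrl.get_state();print(s["position"].round(4),s["tool_rot"].round(3))
a=cv2.resize(S["color"][85:220,170:305],(540,540),interpolation=cv2.INTER_CUBIC)
for p in ([.443,.217,.16],[.443,.217,.09],s["position"]):
    q=(proj(S,p)-[170,85]+.5)*4;cv2.circle(a,(int(q[0]),int(q[1])),2,(0,0,255),-1)
cv2.imwrite("pics/d.png",a)
E
```

```text
[0.4437 0.2139 0.2224] [ 3.083  0.601 -0.   ]
```

View pics/d.png

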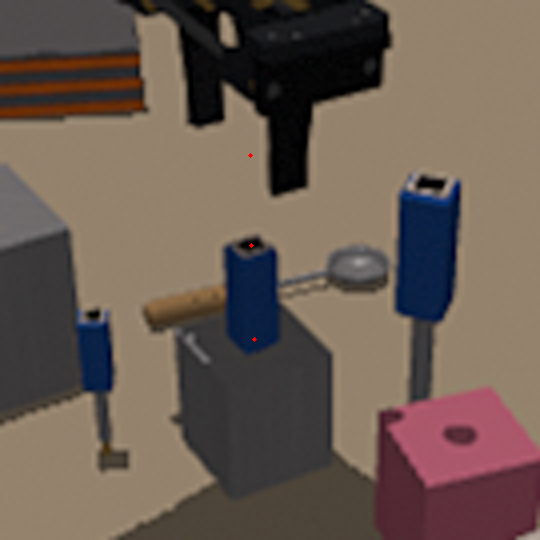

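The fingers straddle the probe: fingertips at (205,120) and (288,190), and the projected handle top at (251,245) lies on the probe. Descending and gripping.

jog_arm(
  increments=[
    {"tx": 0, "ty": 0, "tz": 30, "wx": 0, "wy": 0, "wz": 0, "gripper": 1},
    {"tx": 0, "ty": 0, "tz": 60, "wx": 0, "wy": 0, "wz": 0, "gripper": 1},
    {"tx": 0, "ty": 0, "tz": 90, "wx": 0, "wy": 0, "wz": 0, "gripper": 1},
    {"tx": 0, "ty": 0, "tz": 111, "wx": 0, "wy": 0, "wz": 0, "gripper": 1},
    {"tx": 0, "ty": 0, "tz": 111, "wx": 0, "wy": 0, "wz": 0, "gripper": 1},
  ],
)

```text
time: 3.6
position: [0.4407, 0.2114, 0.1072]
tool_rot: [3.083, 0.597, -0.013]
ft_force: [-1.0, -1.0, -0.4]
grip_width: 1.002
grip_force: 0.0
```

jog_arm(
  increments=[
    {"tx": 0, "ty": 0, "tz": 0, "wx": 0, "wy": 0, "wz": 0, "gripper": 0.4},
    {"tx": 0, "ty": 0, "tz": 0, "wx": 0, "wy": 0, "wz": 0, "gripper": 0.4},
    {"tx": 0, "ty": 0, "tz": 0, "wx": 0, "wy": 0, "wz": 0, "gripper": 0.4},
    {"tx": 0, "ty": 0, "tz": 0, "wx": 0, "wy": 0, "wz": 0, "gripper": 0.2},
    {"tx": 0, "ty": 0, "tz": 0, "wx": 0, "wy": 0, "wz": 0, "gripper": 0.2},
  ],
  grip_force=10,
)

```text
time: 4.02
position: [0.4442, 0.2151, 0.1127]
tool_rot: [3.083, 0.602, 0.003]
ft_force: [-0.0, 0.5, 0.3]
grip_width: 0.708
grip_force: 0.0
```

jog_arm(
  increments=[
    {"tx": 0, "ty": 0, "tz": 0, "wx": 0, "wy": 0, "wz": 0, "gripper": 0.1},
    {"tx": 0, "ty": 0, "tz": 0, "wx": 0, "wy": 0, "wz": 0, "gripper": 0.1},
    {"tx": 0, "ty": 0, "tz": 0, "wx": 0, "wy": 0, "wz": 0, "gripper": 0.1},
    {"tx": 0, "ty": 0, "tz": 0, "wx": 0, "wy": 0, "wz": 0, "gripper": 0.0},
    {"tx": 0, "ty": 0, "tz": 0, "wx": 0, "wy": 0, "wz": 0, "gripper": 0.0},
  ],
  grip_force=30,
)

```text
time: 4.43
position: [0.4433, 0.2153, 0.1116]
tool_rot: [-3.083, -0.602, -0.0]
ft_force: [-1.1, 0.7, 1.3]
grip_width: 0.328
grip_force: 0.4
```

jog_arm(
  increments=[
    {"tx": 0, "ty": 0, "tz": 0, "wx": 0, "wy": 0, "wz": 0, "gripper": 0.0},
    {"tx": 0, "ty": 0, "tz": 0, "wx": 0, "wy": 0, "wz": 0, "gripper": 0.0},
    {"tx": 0, "ty": 0, "tz": 0, "wx": 0, "wy": 0, "wz": 0, "gripper": 0.0},
    {"tx": 0, "ty": 0, "tz": 0, "wx": 0, "wy": 0, "wz": 0, "gripper": 0.0},
    {"tx": 0, "ty": 0, "tz": 0, "wx": 0, "wy": 0, "wz": 0, "gripper": 0.0},
  ],
  grip_force=30,
)

```text
time: 4.85
position: [0.4434, 0.2152, 0.1116]
tool_rot: [-3.083, -0.602, -0.0]
ft_force: [-0.3, 2.0, 0.9]
grip_width: 0.295
grip_force: 29.9
```

jog_arm(
  increments=[
    {"tx": 0, "ty": 0, "tz": -15, "wx": 0, "wy": 0, "wz": 0, "gripper": 0.0},
    {"tx": 0, "ty": 0, "tz": -40, "wx": 0, "wy": 0, "wz": 0, "gripper": 0.0},
    {"tx": 0, "ty": 0, "tz": -70, "wx": 0, "wy": 0, "wz": 0, "gripper": 0.0},
    {"tx": 0, "ty": 0, "tz": -100, "wx": 0, "wy": 0, "wz": 0, "gripper": 0.0},
    {"tx": 0, "ty": 0, "tz": -130, "wx": 0, "wy": 0, "wz": 0, "gripper": 0.0},
  ],
)

```text
time: 5.27
position: [0.4427, 0.2142, 0.2422]
tool_rot: [3.082, 0.602, -0.003]
ft_force: [0.6, -0.1, -1.6]
grip_width: 0.294
grip_force: 29.9
```

jog_arm(
  increments=[
    {"tx": 0, "ty": 0, "tz": -25, "wx": 0, "wy": 0, "wz": 0, "gripper": 0.0},
    {"tx": 0, "ty": 0, "tz": -40, "wx": 0, "wy": 0, "wz": 0, "gripper": 0.0},
    {"tx": 0, "ty": 0, "tz": -40, "wx": 0, "wy": 0, "wz": 0, "gripper": 0.0},
    {"tx": 0, "ty": 0, "tz": -40, "wx": 0, "wy": 0, "wz": 0, "gripper": 0.0},
    {"tx": 0, "ty": 0, "tz": -40, "wx": 0, "wy": 0, "wz": 0, "gripper": 0.0},
  ],
)

```text
time: 5.68
position: [0.4426, 0.2142, 0.2798]
tool_rot: [3.083, 0.602, -0.004]
ft_force: [-0.1, -0.6, -1.9]
grip_width: 0.295
grip_force: 29.9
```

```bash
cat >> h.py <<'E'
G=np.array([.5406,-.1171,.130]);Y=np.array([.5569,-.2565,.130])
ly=G-Y;ly/=np.linalg.norm(ly);hx=np.array([ly[1],-ly[0],0]);a=np.radians(20)
lx=hx*np.cos(a)+np.array([0,0,np.sin(a)]);n=np.cross(lx,ly)
def go(mark,h,P0,r0,L=.0997,Rt=None):
    """tool-frame shift mm and turn from pose (P0,r0) to tip at mark + h*n, square"""
    A=R.from_rotvec(r0);Rt=R.from_matrix(np.c_[lx,-ly,-n]) if Rt is None else Rt
    p=mark+h*n+L*n
    return (A.inv().apply(p-P0)*1000).round(1),(A.inv()*Rt).as_rotvec().round(4),p.round(4)
E
python3 - <<'E'
from h import *
S=vision.get_image("side");s=ctrl.get_state()
x=s["position"];print(x,s["tool_rot"],s["ft_force"],s["time"])
A=R.from_rotvec(s["tool_rot"]).as_matrix();tip=x+A@[0,0,.0997]
im=cv2.resize(S["color"][60:210,180:330],(600,600),interpolation=cv2.INTER_CUBIC)
for p in(tip,x+A@[0,0,.0217]):
    q=(proj(S,p)-[180,60]+.5)*4;cv2.circle(im,(int(q[0]),int(q[1])),2,(0,0,255),-1)
cv2.imwrite("pics/e.png",im)
print(go(G,.06,x,s["tool_rot"]))
E
```

```text
[0.44248159 0.21423838 0.27960439] [ 3.08277614  0.60182538 -0.0050906 ] [-0.51301619  0.36648811 -2.0843077 ] 5.7333
(array([-8.640e+01,  3.294e+02, -2.000e-01]), array([-0.0466,  0.3502,  0.2665]), array([ 0.4863, -0.1234,  0.2801]))
```

View pics/e.png

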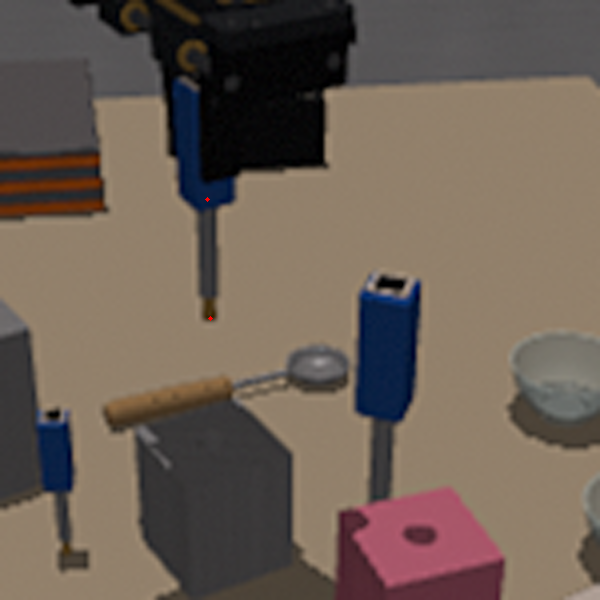

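The probe is held straight. The predicted tip at (211,318) lies on the brass tip.

jog_arm(
  increments=[
    {"tx": -8.6, "ty": 33, "tz": 0, "wx": 0, "wy": 0, "wz": 0, "gripper": 0.0},
    {"tx": -17.2, "ty": 66, "tz": 0, "wx": 0, "wy": 0, "wz": 0, "gripper": 0.0},
    {"tx": -25.8, "ty": 99, "tz": 0, "wx": 0, "wy": 0, "wz": 0, "gripper": 0.0},
    {"tx": -34.4, "ty": 132, "tz": 0, "wx": 0, "wy": 0, "wz": 0, "gripper": 0.0},
    {"tx": -43, "ty": 165, "tz": 0, "wx": 0, "wy": 0, "wz": 0, "gripper": 0.0},
  ],
)

```text
time: 6.15
position: [0.4647, 0.0441, 0.2799]
tool_rot: [-3.083, -0.602, 0.004]
ft_force: [1.6, -0.7, -1.6]
grip_width: 0.297
grip_force: 29.9
```

jog_arm(
  increments=[
    {"tx": -8.6, "ty": 33, "tz": 0, "wx": -0.01, "wy": 0.07, "wz": 0.053, "gripper": 0.0},
    {"tx": -17.2, "ty": 66, "tz": 0, "wx": -0.02, "wy": 0.14, "wz": 0.107, "gripper": 0.0},
    {"tx": -25.8, "ty": 99, "tz": 0, "wx": -0.03, "wy": 0.21, "wz": 0.16, "gripper": 0.0},
    {"tx": -34.4, "ty": 132, "tz": 0, "wx": -0.037, "wy": 0.28, "wz": 0.213, "gripper": 0.0},
    {"tx": -43, "ty": 165, "tz": 0, "wx": -0.047, "wy": 0.35, "wz": 0.267, "gripper": 0.0},
  ],
)

```text
time: 6.57
position: [0.4868, -0.1252, 0.28]
tool_rot: [-3.067, -0.172, -0.547]
ft_force: [0.7, 0.5, -2.2]
grip_width: 0.3
grip_force: 29.9
```

jog_arm(
  increments=[
    {"tx": 0, "ty": 0, "tz": 0, "wx": 0, "wy": 0, "wz": 0, "gripper": 0.0},
    {"tx": 0, "ty": 0, "tz": 0, "wx": 0, "wy": 0, "wz": 0, "gripper": 0.0},
    {"tx": 0, "ty": 0, "tz": 0, "wx": 0, "wy": 0, "wz": 0, "gripper": 0.0},
    {"tx": 0, "ty": 0, "tz": 0, "wx": 0, "wy": 0, "wz": 0, "gripper": 0.0},
    {"tx": 0, "ty": 0, "tz": 0, "wx": 0, "wy": 0, "wz": 0, "gripper": 0.0},
  ],
)

```text
time: 6.98
position: [0.4882, -0.1215, 0.2811]
tool_rot: [-3.067, -0.183, -0.544]
ft_force: [-0.4, 0.3, -2.0]
grip_width: 0.3
grip_force: 29.9
```

```bash
cat > chk.py <<'E'
from h import *
import sys
S=vision.get_image("side");T=vision.get_image("top");s=ctrl.get_state();x=s["position"]
A=R.from_rotvec(s["tool_rot"]).as_matrix();tip=x+A@[0,0,.0997]
print(x.round(4),s["ft_force"].round(2),s["torque"].round(3),s["time"],"f.n",round(s["ft_force"]@n,2))
C=(G+Y)/2;d=tip-C;print("tip in lid mm",(np.array([d@lx,d@ly,d@n])*1000).round(1),"tilt",np.degrees(np.arccos(-A[:,2]@n)).round(2))
print("to G",go(G,float(sys.argv[2]),x,s["tool_rot"])[:2],"to Y",go(Y,float(sys.argv[2]),x,s["tool_rot"])[:2])
out=[]
for im,w,sz in((S,(250,170,370,340),(400,566)),(T,(300,120,420,240),(400,400))):
    b=im["color"][w[1]:w[3],w[0]:w[2]];k=sz[0]/b.shape[1]
    b=cv2.resize(b,None,fx=k,fy=k,interpolation=cv2.INTER_CUBIC)
    for p,c in((tip,(0,0,255)),(x+A@[0,0,.0217],(255,0,255)),(G,(255,0,0)),(Y,(255,0,0))):
        q=(proj(im,p)-[w[0],w[1]]+.5)*k;cv2.circle(b,(int(q[0]),int(q[1])),2,c,-1)
    out.append(cv2.copyMakeBorder(b,0,566-min(566,b.shape[0]),0,0,0)[:566])
cv2.imwrite("pics/%s.png"%sys.argv[1],np.hstack(out))
E
python3 chk.py f 0.02
```

```text
[ 0.4882 -0.122   0.2813] [ 0.06  0.01 -1.69] [-0.037  0.571  0.017] 7.0833 f.n -1.61
tip in lid mm [ 2.6 71.5 60.5] tilt 0.15
to G (array([-2.4,  1.3, 40.5]), array([-0.0011, -0.0023,  0.0018])) to Y (array([ -2.7, 141.6,  40.4]), array([-0.0011, -0.0023,  0.0018]))
```

View pics/f.png

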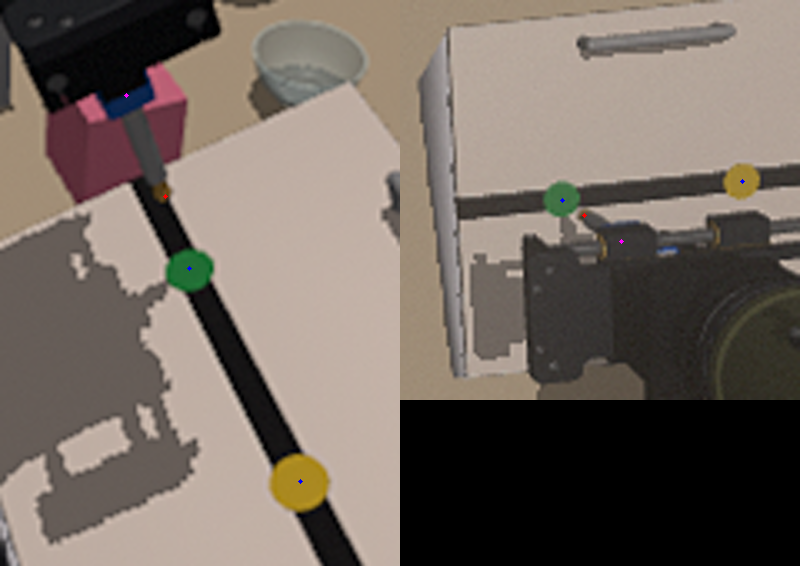

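Projected tip and discs agree with the picture: tip at (163,197) side, discs on their marks. Descending slowly.

jog_arm(
  increments=[
    {"tx": -1, "ty": 0.5, "tz": 12, "wx": 0, "wy": 0, "wz": 0, "gripper": 0.0},
    {"tx": -2, "ty": 1, "tz": 24, "wx": 0, "wy": 0, "wz": 0, "gripper": 0.0},
    {"tx": -2.4, "ty": 1.3, "tz": 36, "wx": 0, "wy": 0, "wz": 0, "gripper": 0.0},
    {"tx": -2.4, "ty": 1.3, "tz": 46, "wx": 0, "wy": 0, "wz": 0, "gripper": 0.0},
    {"tx": -2.4, "ty": 1.3, "tz": 52, "wx": 0, "wy": 0, "wz": 0, "gripper": 0.0},
  ],
)

```text
time: 7.5
position: [0.5036, -0.1218, 0.2305]
tool_rot: [-3.067, -0.18, -0.543]
ft_force: [0.7, -0.1, -1.5]
grip_width: 0.295
grip_force: 29.9
```

jog_arm(
  increments=[
    {"tx": 0, "ty": 0, "tz": 0, "wx": 0, "wy": 0, "wz": 0, "gripper": 0.0},
    {"tx": 0, "ty": 0, "tz": 0, "wx": 0, "wy": 0, "wz": 0, "gripper": 0.0},
    {"tx": 0, "ty": 0, "tz": 0, "wx": 0, "wy": 0, "wz": 0, "gripper": 0.0},
    {"tx": 0, "ty": 0, "tz": 0, "wx": 0, "wy": 0, "wz": 0, "gripper": 0.0},
    {"tx": 0, "ty": 0, "tz": 0, "wx": 0, "wy": 0, "wz": 0, "gripper": 0.0},
  ],
)

```text
time: 7.92
position: [0.5039, -0.1228, 0.2327]
tool_rot: [-3.068, -0.178, -0.547]
ft_force: [0.8, -0.6, -1.4]
grip_width: 0.296
grip_force: 29.9
```

```bash
python3 chk.py g 0
```

```text
[ 0.5037 -0.1228  0.2324] [ 1.1   0.21 -1.74] [-0.077  0.55   0.003] 8.0167 f.n -2.02
tip in lid mm [ 0.3 68.8  9.3] tilt 0.21
to G (array([-0. , -1.4,  9.3]), array([ 0.0002, -0.0037, -0.0005])) to Y (array([  0. , 139. ,   9.3]), array([ 0.0002, -0.0037, -0.0005]))
```

View pics/g.png

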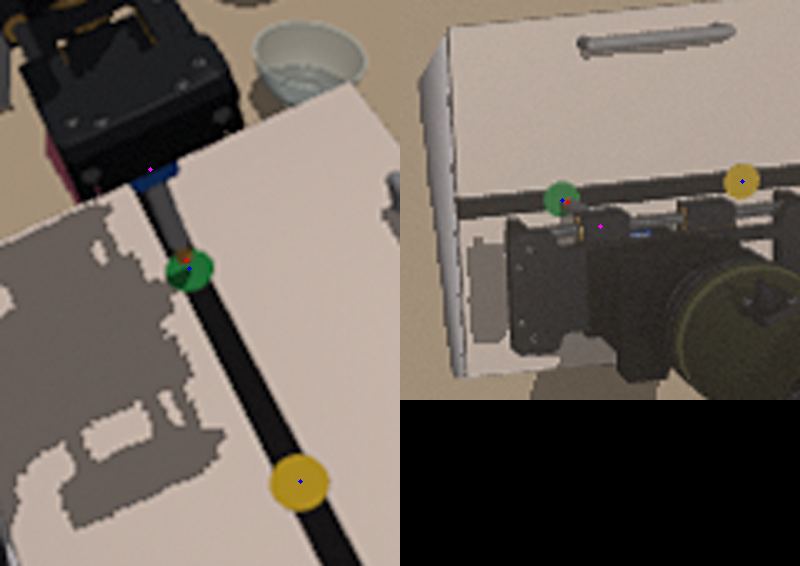

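The tip is just above the green disc at side (187,262). Pressing slowly.

jog_arm(
  increments=[
    {"tx": 0, "ty": 0, "tz": 2, "wx": 0, "wy": 0, "wz": 0, "gripper": 0.0},
    {"tx": 0, "ty": 0, "tz": 4, "wx": 0, "wy": 0, "wz": 0, "gripper": 0.0},
    {"tx": 0, "ty": 0, "tz": 6, "wx": 0, "wy": 0, "wz": 0, "gripper": 0.0},
    {"tx": 0, "ty": 0, "tz": 8, "wx": 0, "wy": 0, "wz": 0, "gripper": 0.0},
    {"tx": 0, "ty": 0, "tz": 10, "wx": 0, "wy": 0, "wz": 0, "gripper": 0.0},
  ],
)

```text
time: 8.43
position: [0.507, -0.1222, 0.2222]
tool_rot: [-3.068, -0.178, -0.545]
ft_force: [-2.0, 0.4, -1.0]
grip_width: 0.299
grip_force: 29.9
```

jog_arm(
  increments=[
    {"tx": 0, "ty": 0, "tz": 1, "wx": 0, "wy": 0, "wz": 0, "gripper": 0.0},
    {"tx": 0, "ty": 0, "tz": 2, "wx": 0, "wy": 0, "wz": 0, "gripper": 0.0},
    {"tx": 0, "ty": 0, "tz": 3, "wx": 0, "wy": 0, "wz": 0, "gripper": 0.0},
    {"tx": 0, "ty": 0, "tz": 4, "wx": 0, "wy": 0, "wz": 0, "gripper": 0.0},
    {"tx": 0, "ty": 0, "tz": 4, "wx": 0, "wy": 0, "wz": 0, "gripper": 0.0},
  ],
)

```text
time: 8.85
position: [0.5084, -0.122, 0.2187]
tool_rot: [-3.068, -0.178, -0.545]
ft_force: [-1.0, 0.3, 0.2]
grip_width: 0.297
grip_force: 29.9
```

```bash
python3 chk.py i -0.006; python3 - <<'E'
from h import *
f=[]
for _ in range(6):
    vision.get_image("top");s=ctrl.get_state();f.append([s["ft_force"]@n,s["ft_force"]@lx,s["ft_force"]@ly])
print(np.mean(f,0),np.std(f,0))
E
```

```text
[ 0.5084 -0.122   0.2188] [-1.93  0.89  0.45] [ 0.037  0.808 -0.021] 8.95 f.n 1.04
tip in lid mm [ 0.  69.1 -5.1] tilt 0.17
to G (array([ 0.3, -1.1,  0.9]), array([-0.0003, -0.0029, -0.0004])) to Y (array([  0.3, 139.2,   0.9]), array([-0.0003, -0.0029, -0.0004]))
[ 0.74952782 -1.61487398  0.20621121] [0.45628232 0.49832502 0.36789629]
```

View pics/i.png

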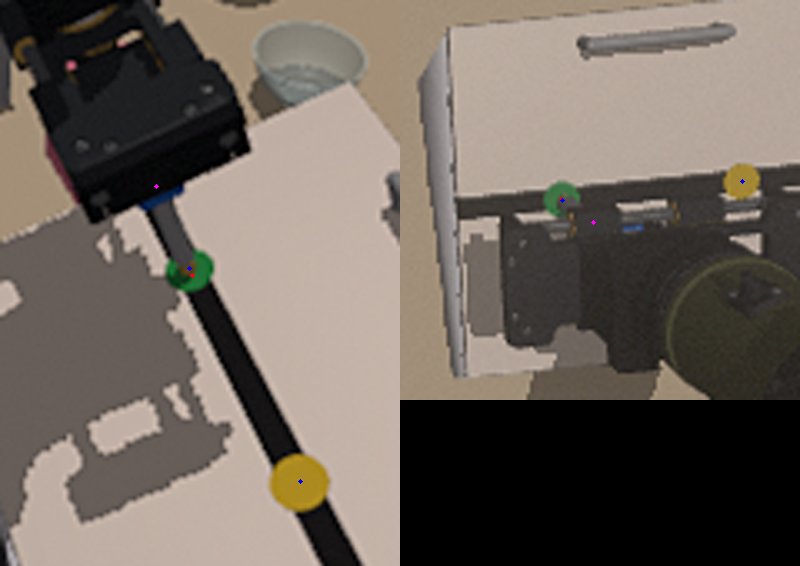

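Contact is about 2.3 N, roughly 5 mm pressed in, with the tip on the green disc at (190,270). Drawing along at 36 mm/s.

jog_arm(
  increments=[
    {"tx": 0, "ty": 1.5, "tz": 0, "wx": 0, "wy": 0, "wz": 0, "gripper": 0.0},
    {"tx": 0, "ty": 4, "tz": 0, "wx": 0, "wy": 0, "wz": 0, "gripper": 0.0},
    {"tx": 0, "ty": 7, "tz": 0, "wx": 0, "wy": 0, "wz": 0, "gripper": 0.0},
    {"tx": 0, "ty": 10, "tz": 0, "wx": 0, "wy": 0, "wz": 0, "gripper": 0.0},
    {"tx": 0, "ty": 13, "tz": 0, "wx": 0, "wy": 0, "wz": 0, "gripper": 0.0},
  ],
)

```text
time: 9.67
position: [0.5101, -0.1352, 0.2189]
tool_rot: [-3.067, -0.178, -0.546]
ft_force: [-0.1, 1.7, 1.1]
grip_width: 0.299
grip_force: 29.9
```

jog_arm(
  increments=[
    {"tx": 0, "ty": 3, "tz": 0, "wx": 0, "wy": 0, "wz": 0, "gripper": 0.0},
    {"tx": 0, "ty": 6, "tz": 0, "wx": 0, "wy": 0, "wz": 0, "gripper": 0.0},
    {"tx": 0, "ty": 9, "tz": 0, "wx": 0, "wy": 0, "wz": 0, "gripper": 0.0},
    {"tx": 0, "ty": 12, "tz": 0, "wx": 0, "wy": 0, "wz": 0, "gripper": 0.0},
    {"tx": 0, "ty": 15, "tz": 0, "wx": 0, "wy": 0, "wz": 0, "gripper": 0.0},
  ],
)

```text
time: 10.08
position: [0.5116, -0.1502, 0.2187]
tool_rot: [-3.068, -0.178, -0.545]
ft_force: [-0.8, 2.3, 0.3]
grip_width: 0.296
grip_force: 29.9
```

jog_arm(
  increments=[
    {"tx": 0, "ty": 3, "tz": 0, "wx": 0, "wy": 0, "wz": 0, "gripper": 0.0},
    {"tx": 0, "ty": 6, "tz": 0, "wx": 0, "wy": 0, "wz": 0, "gripper": 0.0},
    {"tx": 0, "ty": 9, "tz": 0, "wx": 0, "wy": 0, "wz": 0, "gripper": 0.0},
    {"tx": 0, "ty": 12, "tz": 0, "wx": 0, "wy": 0, "wz": 0, "gripper": 0.0},
    {"tx": 0, "ty": 15, "tz": 0, "wx": 0, "wy": 0, "wz": 0, "gripper": 0.0},
  ],
)

```text
time: 10.5
position: [0.5134, -0.1651, 0.2187]
tool_rot: [-3.068, -0.178, -0.546]
ft_force: [-0.6, 1.1, -0.2]
grip_width: 0.297
grip_force: 29.9
```

```bash
python3 chk.py j -0.005
```

```text
[ 0.5135 -0.1661  0.2189] [-1.67 -0.33  0.1 ] [-0.23   0.609 -0.083] 10.6 f.n 0.67
tip in lid mm [ 0.1 24.5 -5. ] tilt 0.21
to G (array([  0.2, -45.5,  -0.1]), array([ 0.0013, -0.0034, -0.0011])) to Y (array([ 0.4, 94.8,  0.1]), array([ 0.0013, -0.0034, -0.0011]))
```

jog_arm(
  increments=[
    {"tx": 0, "ty": 2, "tz": 0, "wx": 0, "wy": 0, "wz": 0, "gripper": 0.0},
    {"tx": 0, "ty": 5, "tz": 0, "wx": 0, "wy": 0, "wz": 0, "gripper": 0.0},
    {"tx": 0, "ty": 8, "tz": 0, "wx": 0, "wy": 0, "wz": 0, "gripper": 0.0},
    {"tx": 0, "ty": 11, "tz": 0, "wx": 0, "wy": 0, "wz": 0, "gripper": 0.0},
    {"tx": 0, "ty": 14, "tz": 0, "wx": 0, "wy": 0, "wz": 0, "gripper": 0.0},
  ],
)

```text
time: 11.02
position: [0.515, -0.1788, 0.2187]
tool_rot: [-3.067, -0.178, -0.545]
ft_force: [-0.5, 1.4, 0.5]
grip_width: 0.297
grip_force: 29.9
```

jog_arm(
  increments=[
    {"tx": 0, "ty": 3, "tz": 0, "wx": 0, "wy": 0, "wz": 0, "gripper": 0.0},
    {"tx": 0, "ty": 6, "tz": 0, "wx": 0, "wy": 0, "wz": 0, "gripper": 0.0},
    {"tx": 0, "ty": 9, "tz": 0, "wx": 0, "wy": 0, "wz": 0, "gripper": 0.0},
    {"tx": 0, "ty": 12, "tz": 0, "wx": 0, "wy": 0, "wz": 0, "gripper": 0.0},
    {"tx": 0, "ty": 15, "tz": 0, "wx": 0, "wy": 0, "wz": 0, "gripper": 0.0},
  ],
)

```text
time: 11.43
position: [0.5168, -0.1938, 0.2187]
tool_rot: [-3.068, -0.178, -0.545]
ft_force: [-1.4, 0.8, 1.0]
grip_width: 0.3
grip_force: 29.9
```

jog_arm(
  increments=[
    {"tx": 0, "ty": 3, "tz": 0, "wx": 0, "wy": 0, "wz": 0, "gripper": 0.0},
    {"tx": 0, "ty": 6, "tz": 0, "wx": 0, "wy": 0, "wz": 0, "gripper": 0.0},
    {"tx": 0, "ty": 9, "tz": 0, "wx": 0, "wy": 0, "wz": 0, "gripper": 0.0},
    {"tx": 0, "ty": 12, "tz": 0, "wx": 0, "wy": 0, "wz": 0, "gripper": 0.0},
    {"tx": 0, "ty": 15, "tz": 0, "wx": 0, "wy": 0, "wz": 0, "gripper": 0.0},
  ],
)

```text
time: 11.85
position: [0.5185, -0.2088, 0.2187]
tool_rot: [-3.068, -0.178, -0.546]
ft_force: [0.3, 1.0, 0.1]
grip_width: 0.297
grip_force: 29.9
```

jog_arm(
  increments=[
    {"tx": 0, "ty": 3, "tz": 0, "wx": 0, "wy": 0, "wz": 0, "gripper": 0.0},
    {"tx": 0, "ty": 6, "tz": 0, "wx": 0, "wy": 0, "wz": 0, "gripper": 0.0},
    {"tx": 0, "ty": 9, "tz": 0, "wx": 0, "wy": 0, "wz": 0, "gripper": 0.0},
    {"tx": 0, "ty": 12, "tz": 0, "wx": 0, "wy": 0, "wz": 0, "gripper": 0.0},
    {"tx": 0, "ty": 15, "tz": 0, "wx": 0, "wy": 0, "wz": 0, "gripper": 0.0},
  ],
)

```text
time: 12.27
position: [0.5203, -0.2237, 0.2187]
tool_rot: [-3.068, -0.178, -0.546]
ft_force: [-0.8, 1.5, -0.4]
grip_width: 0.293
grip_force: 29.9
```

jog_arm(
  increments=[
    {"tx": 0, "ty": 3, "tz": 0, "wx": 0, "wy": 0, "wz": 0, "gripper": 0.0},
    {"tx": 0, "ty": 6, "tz": 0, "wx": 0, "wy": 0, "wz": 0, "gripper": 0.0},
    {"tx": 0, "ty": 9, "tz": 0, "wx": 0, "wy": 0, "wz": 0, "gripper": 0.0},
    {"tx": 0, "ty": 12, "tz": 0, "wx": 0, "wy": 0, "wz": 0, "gripper": 0.0},
    {"tx": 0, "ty": 14, "tz": 0, "wx": 0, "wy": 0, "wz": 0, "gripper": 0.0},
  ],
)

```text
time: 12.68
position: [0.5219, -0.2378, 0.2187]
tool_rot: [-3.068, -0.178, -0.546]
ft_force: [-1.4, 0.8, 1.1]
grip_width: 0.296
grip_force: 29.9
```

```bash
python3 chk.py k -0.005
```

```text
[ 0.5219 -0.2384  0.2188] [-1.57 -0.45 -0.32] [-0.117  0.678 -0.107] 12.7833 f.n 0.25
tip in lid mm [ -0.  -48.3  -5. ] tilt 0.2
to G (array([   0.2, -118.3,   -0.2]), array([ 0.0012, -0.0033, -0.0011])) to Y (array([ 0.4, 22. , -0. ]), array([ 0.0012, -0.0033, -0.0011]))
```

jog_arm(
  increments=[
    {"tx": 0, "ty": 2, "tz": 0, "wx": 0, "wy": 0, "wz": 0, "gripper": 0.0},
    {"tx": 0, "ty": 5, "tz": 0, "wx": 0, "wy": 0, "wz": 0, "gripper": 0.0},
    {"tx": 0, "ty": 8, "tz": 0, "wx": 0, "wy": 0, "wz": 0, "gripper": 0.0},
    {"tx": 0, "ty": 11, "tz": 0, "wx": 0, "wy": 0, "wz": 0, "gripper": 0.0},
    {"tx": 0, "ty": 13, "tz": 0, "wx": 0, "wy": 0, "wz": 0, "gripper": 0.0},
  ],
)

```text
time: 13.2
position: [0.5234, -0.2506, 0.2187]
tool_rot: [-3.068, -0.178, -0.546]
ft_force: [-1.8, 2.0, -0.5]
grip_width: 0.298
grip_force: 29.9
```

jog_arm(
  increments=[
    {"tx": 0, "ty": 2, "tz": 0, "wx": 0, "wy": 0, "wz": 0, "gripper": 0.0},
    {"tx": 0, "ty": 4, "tz": 0, "wx": 0, "wy": 0, "wz": 0, "gripper": 0.0},
    {"tx": 0, "ty": 6, "tz": 0, "wx": 0, "wy": 0, "wz": 0, "gripper": 0.0},
    {"tx": 0, "ty": 8, "tz": 0, "wx": 0, "wy": 0, "wz": 0, "gripper": 0.0},
    {"tx": 0, "ty": 9, "tz": 0, "wx": 0, "wy": 0, "wz": 0, "gripper": 0.0},
  ],
)

```text
time: 13.62
position: [0.5244, -0.2595, 0.2187]
tool_rot: [-3.068, -0.178, -0.546]
ft_force: [-0.5, 1.5, 0.7]
grip_width: 0.293
grip_force: 29.9
```

```bash
python3 chk.py l -0.005; python3 - <<'E'
from h import *
f=[]
for _ in range(10):
    vision.get_image("top");s=ctrl.get_state();f.append([s["ft_force"]@n,s["ft_force"]@lx,s["ft_force"]@ly])
print(np.mean(f,0),np.std(f,0),s["time"])
E
```

```text
[ 0.5244 -0.2598  0.2188] [-1.61  0.72 -0.35] [0.11  0.562 0.023] 13.7167 f.n 0.19
tip in lid mm [  0.  -69.7  -5.1] tilt 0.19
to G (array([   0.2, -139.8,   -0.2]), array([ 0.0006, -0.0032, -0.0007])) to Y (array([ 0.3,  0.5, -0.1]), array([ 0.0006, -0.0032, -0.0007]))
[ 0.64651612 -0.8838086  -0.04504302] [0.49142023 0.57005671 0.54171883] 14.2167
```

View pics/l.png

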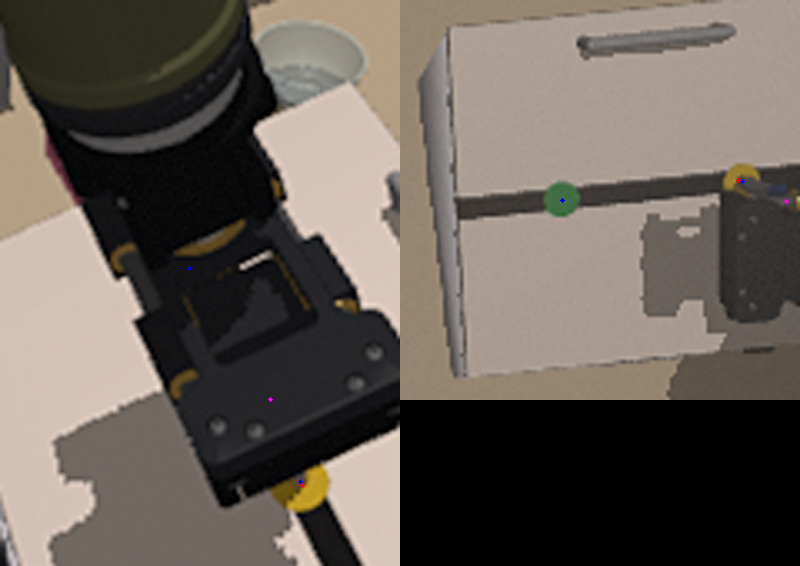

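The tip is on the yellow disc at side (300,482) with about 2.2 N on it. Holding for a couple of seconds.

```bash
python3 - <<'E'
from h import *
f=[]
for _ in range(40):
    vision.get_image("side");s=ctrl.get_state();f.append([s["ft_force"]@n,*s["position"]])
print(np.mean(f,0),np.ptp(np.array(f)[:,1:],axis=0),s["time"],s["grip_force"])
print(ctrl.close_job())
E
```

```text
[ 0.76298439  0.52440684 -0.25921926  0.21875081] [8.00945089e-05 5.07953998e-04 1.57309266e-04] 16.2167 29.919046824797988
the job is handed in; nothing more can be done
None
```

The probe was drawn from the green disc to the yellow one and is still held there, square to the lid and pressed in about 5 mm at roughly 2.3 N; the job was handed in at 16.2 s, with no verdict returned.

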